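Stow a strainer cassette in the spares drawer

TASK

First pull the upper drawer of the steel cabinet out to its stop. Then take the long strainer cassette out of the draining rack, lay it down flat on the rubber mat and let go of it, and take it again to stow it lying flat in the drawer beside the cassette already stored there, on its right-hand side as you face the drawer from the robot, ends level and pushed up flush along its long side so that no gap is left. Leave the drawer fully out, and leave the short cassette, the lower drawer, the tumbler and the bottle alone.

Things in the scene. Friction and masses are not known exactly. Their poses are not given: they have to be found in the camera images.
- drawer_front (a point): Point of the upper drawer: its inner floor, mid-width, at the foot of the front panel's inner face; 75 above the counter; moves with the drawer. x points to the drawer's back (it slides out along -x), z up. Inside 195 (x) by 228 (y); walls 6 thick, 33 above the floor (front panel 43). With the drawer fully out, what lies at x under 145 is clear of the cabinet.
- cab_front (a point): Point of the fixed stainless cabinet (240 deep x 270 wide x 130 high, two drawers one above the other): foot of its front, mid-width, on the counter. x points from front to back, y to the left seen from the robot, z up.
- cab_drawer0 (a joint): Upper drawer, travel in m: 0 shut, 0.166 at its stop; starts shut or up to 15 mm ajar. It runs with 1 N of friction and light damping and stays where it is left. Over 0.158 counts as out to the stop.
- cab_drawer0_handle (a point): Centre of the upper drawer's handle: level round steel bar 11 thick, 120 long along the cabinet's y, its centre 35 out from the drawer's front and 34 below the cabinet's top; its two feet are 51 either side of the centre, so the middle is free to pinch from above.
- cab_drawer1 (a joint): Lower drawer, travel in m, 0 shut; to be left shut.
- stored: Strainer cassette already lying flat and loose in the upper drawer, up to 25 from its left-hand wall (cabinet +y): steel frame with cross bars, 110 (its x, which lies along the cabinet's x) x 60 (y) x 28 (z), about 0.3 kg. Origin at its centre.
- rack: Grey plastic draining rack fixed on the counter, base 150 (x) x 190 (y) x 8 thick. Two slots run along its x at y = -45 and y = +45, each between two ribs 33 apart inside that rise 28 above the counter. Origin: centre of its underside.
- cassette: The long strainer cassette to be stowed, loose, same make as the stored one: 110 (its x) x 28 thick (its y) x 60 wide (its z), about 0.3 kg. It starts standing on a long edge in one of the rack's slots, its z up and its x along the rack's x, the lower edge 8 and the top edge 68 above the counter. Origin at its centre. Both faces and both ends are alike: it may lie either way up.
- short_cassette: A shorter cassette, 70 (x) x 28 (y) x 60 (z), standing in the rack's other slot; to be left there. Origin at its centre.
- mat: Flat black rubber mat fixed on the counter, 170 (x) x 150 (y) x 4 thick, grips well. Origin: centre of its underside; z up. A cassette stood on its long edge there stays up by itself and topples over flat if its top is pushed sideways some 25.
- tumbler: Grey plastic tumbler, 72 across, 100 high, standing on the counter; bystander. Origin: centre of its underside.
- bottle: White bottle, 68 across, 170 high, standing on the counter; bystander. Origin: centre of its underside.
There are look-alikes about, which are no part of the job. What is shaped like the cassette but purple is not meant. Several things have the shape of the mat; the one meant has the colours described above.

How it is judged:
On the way, in this order (a step that is already met when the one before it is completed fails the run):
1. the upper drawer is out to its stop (value of joint cab_drawer0 above 0.158 m), for 0.2 s.
2. the long cassette lies flat on the mat, let go (angle between the y axis of cassette and the z axis of mat, either way round below 0.1 rad and contact force between cassette and mat above 0.3 N and contact force between cassette and the fingers below 0.1 N and linear speed of cassette below 0.03 m/s), for 0.2 s.
At the end, for the whole second after the job is handed in: Upper drawer within 8 mm of its stop; both 110 mm cassettes lie flat at rest on its floor (the stored one within 15 degrees of square), the new one on the right (cabinet -y), gap under 3 mm between long sides, parallel within 0.05 rad, ends level within 12 mm (value of joint cab_drawer0 above 0.158 m and z of stored in the frame of drawer_front between 0.009 and 0.019 m and angle between the z axis of stored and the z axis of drawer_front, either way round below 0.08 rad and angle between the x axis of stored and the x axis of drawer_front, either way round below 0.26 rad and angle between the y axis of cassette and the z axis of stored, either way round below 0.08 rad and angle between the x axis of cassette and the x axis of stored, either way round below 0.05 rad and y of cassette in the frame of stored between -0.063 and -0.057 m and x of cassette in the frame of stored between -0.012 and 0.012 m and z of cassette in the frame of stored between -0.006 and 0.006 m and linear speed of each of cassette, stored below 0.02 m/s); the robot touches nothing.
It fails at once if the short cassette is shifted by over 30 mm (distance of short_cassette from where it was at the start of the episode above 0.03 m).
It fails at once if the tumbler is shifted by over 30 mm or tipped (distance of tumbler from where it was at the start of the episode above 0.03 m or angle between tumbler's own z axis and vertical above 0.4 rad).
It fails at once if the bottle is shifted by over 30 mm or tipped (distance of bottle from where it was at the start of the episode above 0.03 m or angle between bottle's own z axis and vertical above 0.4 rad).
It fails at once if the lower drawer is opened by over 20 mm (value of joint cab_drawer1 above 0.02 m).
It also fails if it takes over 72 s, if anything falls off the work surface, if the arm or the gripper's body presses on something with over 40 N, if the wrist force passes 120 N, or if a joint passes its speed limit or range.

ROBOT

A 7-joint arm with a two-finger parallel gripper is mounted at the origin on the work surface. World frame = base frame: x ahead of the robot, y to its left, z up, the work surface at z = 0. Lengths are in m, angles in rad, forces in N, time in s.
With the tool pointing down it reaches from about 0.425 to 0.925 m from the base axis. Payload 6.8 kg.
Tool frame: the origin (TCP) lies at the very end of the fingers, on their centre line; the grasp point (between the pads) lies bot.grip_depth behind it (bot.grip_depth is the distance from the TCP to the grasp point, in m); z points along the fingers, y is the line along which they close (so a half turn about z gives the same grasp; the last joint's range is limited). The gripper opens to 85 mm and grips with 20 to 120 N. Pads are 22 mm wide; open, the fingers measure 114 mm over their backs; the gripper's body (76 mm by 85 mm) begins 54 mm behind the grasp point. The pads swing forward as they close: fully open they stand 13 mm farther back than shut.
Start: joints at [1.233, 0.477, 0.022, 1.555, -0.011, 1.109, -0.083], TCP at [0.154, -0.657, 0.231] pointing down, gripper open.
Joint ranges: [-2.96, 2.96], [-0.34, 2.1], [-1.41, 1.46], [0.24, 2.44], [-1.37, 4.51], [0.17, 1.92], [-2.96, 2.96]. Speed limits (rad/s): [2.39, 2.39, 3.14, 3.14, 3.14, 3.14, 3.14].

INTERFACE

Orientations are given as a unit quaternion [w, x, y, z].
In Python, from station import bot gives the robot as it stands.
- The arm moves only by the tool send_rows, never from a script. Its arguments are lists of equal length, an entry for each row: "slide": the shift along the tool's x, y, z in mm, a list of three; "roll": the turn about the tool's z in degrees; "claw": the opening, from 0 (shut) to 1 (fully open). A call has exactly 8 rows; each row is the pose to reach, as a shift and turn from the pose commanded when the call began, along the tool's axes at that moment; what a row does not reach only later rows make up. A row lasts 1/12 s, in which the tool goes at most 41.7 mm and 7.16 degrees, less where a joint would pass 70% of its speed; a pose out of reach is approached as far as the arm can. A call with a gripper value outside its range is refused whole. The fingers move at their own pace and stop on an object; "force" is the grip in N (left out, the last holds). Time passes only in rows, so rows that repeat a pose let the fingers close, or fill a call up. It gives the time, the measured TCP pose, the force, the opening and the grip force at its end, in the units of the state.
- bot.get_obs(): the state, without advancing time (a new reading comes with each control period).
- bot.read_camera(name): name is "side" or "top" or "wrist"; returns the picture (400x640x3 uint8, red, green, blue); there is no depth.
- bot.camera_model(name): a dict with "camera_matrix" (3x3 intrinsics, pixels), "camera_from_world" (4x4, takes a point from world to camera coordinates). Camera axes: x right, y down, z forward; pixel columns grow to the right and rows downward; lengths in m; the calibration is good to about 2 mm. A picture is of the moment at which its call begins: read the wrist's pose just before it. camera_model takes no time and is no camera call; for the wrist camera it gives the pose at the moment of the call.
- bot.hand_in(): hands the job in; it is judged then, once.
The state is a dict: "t": time; "q": joint angles; "joint_vel": joint speeds; "joint_torque": joint torques, N m; "eef_pos": TCP position; "tool_rot": TCP orientation; "contact_force": force on the tool from outside, world axes, zero at the start; "torque": the same for the moment, N m; "gripper_width": opening from 0.0 (shut) to 1.0 (fully open); "grasp_force": force on a finger pad.
Only numpy, scipy, OpenCV 4.12 (cv2) and the standard library are available. Lean on these libraries where they do the work, as an engineer would, in place of code of your own. Each camera call takes 0.05 s, during which the arm holds its last target. There are 200 camera calls.

## Working session

There is one attempt and no reset: what is moved stays moved. The work goes in short steps, Python scripts to look and compute and a tool call to move; the robot and the scene stay as the last step left them, time stands still between calls to the robot, and variables do not carry over. Pictures are saved under pics/ and viewed, at most 10 in all, crops included, and the job is handed in when it is done.

Besides the shell and the picture viewer there is one more tool, called after "Emit:" in YAML: its name, and indented under it one key for each argument. send_rows: Moves the arm, as the interface text tells. Its arguments: {"type":"object","properties":{"slide":{"type":"array","items":{"type":"array","items":{"type":"number"}}},"roll":{"type":"array","items":{"type":"number"}},"claw":{"type":"array","items":{"type":"number"}},"force":{"type":"number"}},"required":["slide","roll","claw"]}

```bash
mkdir -p pics; ls
python3 - <<'E'
from station import bot
import cv2,json,numpy as np
o=bot.get_obs();print({k:np.round(v,3).tolist() for k,v in o.items()},bot.grip_depth)
a=bot.read_camera("side");b=bot.read_camera("top")
for n,i in(("side",a),("top",b)):
  cv2.imwrite(f"pics/{n}0.png",i[:,:,::-1]);m=bot.camera_model(n);print(n,np.round(m["camera_matrix"],1).tolist(),np.round(m["camera_from_world"],4).tolist())
E
```

```text
pics
{'t': 0.0, 'q': [1.233, 0.478, 0.022, 1.556, -0.011, 1.109, -0.083], 'joint_vel': [0.001, 0.0, -0.001, 0.0, 0.001, -0.0, 0.001], 'joint_torque': [0.0, -59.645, 1.608, -28.12, 0.013, 0.009, -0.0], 'eef_pos': [0.154, -0.657, 0.23], 'tool_rot': [-0.001, 0.993, 0.115, -0.0], 'contact_force': [-0.472, 0.377, -0.276], 'torque': [0.011, -0.022, -0.021], 'grasp_force': 0.0, 'gripper_width': 1.002} 0.0187
side [[503.7, 0.0, 326.1], [0.0, 503.7, 191.6], [0.0, 0.0, 1.0]] [[0.9906, -0.1369, -0.0013, -0.5573], [-0.0758, -0.5407, -0.8378, 0.0804], [0.114, 0.83, -0.5459, 1.312], [0.0, 0.0, 0.0, 1.0]]
top [[450.6, 0.0, 321.2], [0.0, 450.6, 200.4], [0.0, 0.0, 1.0]] [[0.006, -1.0, 0.0074, -0.0388], [-0.9813, -0.0073, -0.1923, 0.5766], [0.1923, -0.0061, -0.9813, 1.1833], [0.0, 0.0, 0.0, 1.0]]
```

View pics/side0.png

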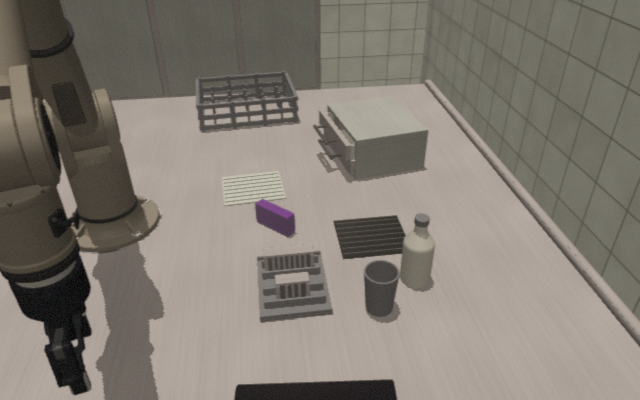

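View pics/top0.png

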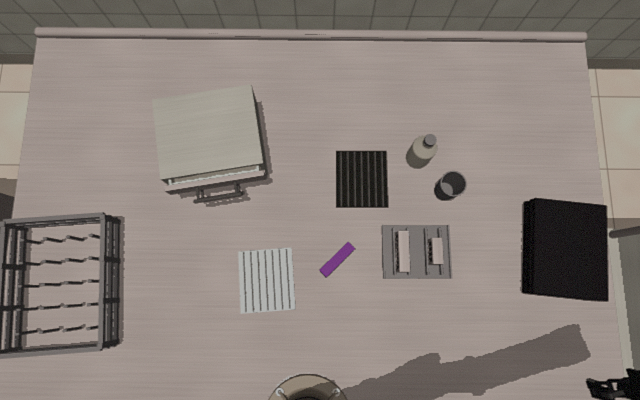

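The black mat is at top-view (362,179), with a white look-alike at (266,280). In the rack, the long cassette is at (403,251) and the short one at (437,250). The purple look-alike lies at (337,260). The cabinet handle is at about (219,193), the tumbler at (451,185) and the bottle at (425,150). One enlarged crop will confirm this.

```bash
cat > h.py <<'E'
from station import bot
import cv2,numpy as np
def cam(n):
    m=bot.camera_model(n);return np.array(m["camera_matrix"]),np.array(m["camera_from_world"])
def ray(c,p):
    K,T=c;R=T[:3,:3];return -R.T@T[:3,3],R.T@np.linalg.inv(K)@np.array([p[0],p[1],1.])
def plane(c,p,z):
    o,d=ray(c,p);return o+d*(z-o[2])/d[2]
def proj(c,P):
    K,T=c;q=K@(T[:3,:3]@np.array(P,float)+T[:3,3]);return q[:2]/q[2]
def tri(obs):
    A=np.zeros((3,3));b=np.zeros(3);L=[ray(*o) for o in obs]
    for o,d in L:
        d=d/np.linalg.norm(d);M=np.eye(3)-np.outer(d,d);A+=M;b+=M@o
    X=np.linalg.solve(A,b)
    return X,[float(np.linalg.norm(np.cross(X-o,d/np.linalg.norm(d)))) for o,d in L]
def blobs(mask,amin=30):
    cs,_=cv2.findContours(mask.astype(np.uint8),cv2.RETR_EXTERNAL,cv2.CHAIN_APPROX_NONE)
    return sorted([c for c in cs if cv2.contourArea(c)>amin],key=cv2.contourArea,reverse=True)
def ang(a,b): return float(np.arctan2(b[1]-a[1],b[0]-a[0]))
def pose():
    o=bot.get_obs();w,x,y,z=o["tool_rot"]
    psi=np.arctan2(2*(x*y+w*z),1-2*(y*y+z*z));return np.array(o["eef_pos"]),float(psi),o
def togo(xyz,psi):
    p,s,o=pose();d=np.array(xyz)-p;c,n=np.cos(s),np.sin(s)
    r=(np.degrees(s-psi)+90)%180-90
    return np.round(1000*np.array([c*d[0]+n*d[1],n*d[0]-c*d[1],-d[2]]),1).tolist(),round(r,1)
def save(n,i): cv2.imwrite(f"pics/{n}.png",i[:,:,::-1])
E
python3 - <<'E'
from h import *
t=bot.read_camera("top");s=bot.read_camera("side");ct,cs=cam("top"),cam("side")
def crop(i,x,y,w,h,k): return cv2.resize(i[y:y+h,x:x+w],None,fx=k,fy=k,interpolation=cv2.INTER_CUBIC)
C=np.zeros((600,800,3),np.uint8)
def put(i,x,y): C[y:y+i.shape[0],x:x+i.shape[1]]=i
put(crop(t,375,215,80,70,4),0,0); put(crop(t,150,150,120,60,4),320,0)
put(crop(s,250,245,85,75,4),0,290); put(crop(s,310,95,120,80,4),340,280)
save("crop1",C)
g=cv2.cvtColor(t,cv2.COLOR_RGB2GRAY)
def rect(mask,z,off,cam,name):
    for c in blobs(mask)[:2]:
        r=cv2.minAreaRect((c+np.array(off)).astype(np.float32));P=[plane(cam,p,z)[:2] for p in cv2.boxPoints(r)]
        print(name,np.round(np.mean(P,0),3),"sides",[round(float(np.linalg.norm(P[i]-P[(i+1)%4])),3) for i in (0,1)],"ang",[round(np.degrees(ang(P[i],P[(i+1)%4])),1) for i in(0,1)])
m=cv2.morphologyEx((g[140:220,325:400]<75).astype(np.uint8),cv2.MORPH_CLOSE,np.ones((5,5)));rect(m,.004,(325,140),ct,"mat")
rect(g[228:278,388:450]>150,.068,(388,228),ct,"cass")
print("handle ends z.096",[np.round(plane(ct,p,.096),3).tolist() for p in((196,197),(242,189))])
for nm,p,z in(("tumbler",(451,178),.1),("bottle",(430,141),.17)): print(nm,np.round(plane(ct,p,z),3))
gs=cv2.cvtColor(s,cv2.COLOR_RGB2GRAY)
for q in blobs(gs[250:310,262:325]>150,5)[:6]:
    r=cv2.minAreaRect((q+np.array((262,250))).astype(np.float32));print("side bright",np.round(r[0],1),np.round(r[1],1))
E
```

```text
Traceback (most recent call last):
ValueError: could not broadcast input array from shape (320,480,3) into shape (320,460,3)
```

Run:
```python
from h import *
t=bot.read_camera("top");s=bot.read_camera("side");ct,cs=cam("top"),cam("side")
def crop(i,x,y,w,h,k): return cv2.resize(i[y:y+h,x:x+w],None,fx=k,fy=k,interpolation=cv2.INTER_CUBIC)
C=np.zeros((600,800,3),np.uint8)
def put(i,x,y): C[y:y+i.shape[0],x:x+i.shape[1]]=i
put(crop(t,375,215,80,70,4),0,0); put(crop(t,150,150,120,60,4),320,0)
put(crop(s,250,245,80,75,4),0,290); put(crop(s,310,95,120,80,4),320,280)
save("crop1",C)
g=cv2.cvtColor(t,cv2.COLOR_RGB2GRAY)
def rect(mask,z,off,cam,name):
    for c in blobs(mask)[:2]:
        r=cv2.minAreaRect((c+np.array(off)).astype(np.float32));P=[plane(cam,p,z)[:2] for p in cv2.boxPoints(r)]
        print(name,np.round(np.mean(P,0),3),"sides",[round(float(np.linalg.norm(P[i]-P[(i+1)%4])),3) for i in (0,1)],"ang",[round(np.degrees(ang(P[i],P[(i+1)%4])),1) for i in(0,1)])
m=cv2.morphologyEx((g[140:220,325:400]<75).astype(np.uint8),cv2.MORPH_CLOSE,np.ones((5,5)));rect(m,.004,(325,140),ct,"mat")
rect(g[228:278,388:450]>150,.068,(388,228),ct,"cass")
print("handle ends z.096",[np.round(plane(ct,p,.096),3).tolist() for p in((196,197),(242,189))])
for nm,p,z in(("tumbler",(451,178),.1),("bottle",(430,141),.17)): print(nm,np.round(plane(ct,p,z),3))
gs=cv2.cvtColor(s,cv2.COLOR_RGB2GRAY)
for q in blobs(gs[250:310,262:325]>150,5)[:6]:
    r=cv2.minAreaRect((q+np.array((262,250))).astype(np.float32));print("side bright",np.round(r[0],1),np.round(r[1],1))
```

```text
mat [ 0.652 -0.152] sides [0.167, 0.15] ang [np.float64(-0.0), np.float64(-89.5)]
cass [ 0.44  -0.256] sides [0.025, 0.105] ang [np.float64(-87.5), np.float64(-179.7)]
cass [ 0.441 -0.346] sides [0.024, 0.067] ang [np.float64(-89.6), np.float64(177.4)]
handle ends z.096 [[0.576, 0.298, 0.096], [0.598, 0.177, 0.096]]
tumbler [ 0.632 -0.382  0.1  ]
bottle [ 0.712 -0.312  0.17 ]
side bright [291.7 277.4] [ 8.5 32.3]
side bright [289.5 252.5] [ 5. 55.]
side bright [322. 259.] [18.  4.]
```

View pics/crop1.png

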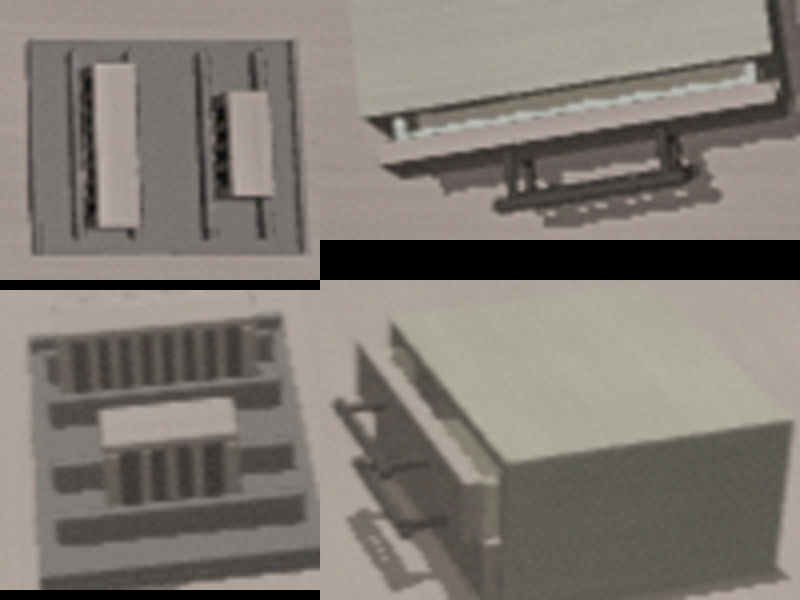

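Top-left and bottom-left of the crop confirm it: the long, light-coloured cassette with 8 cross bars is in the left slot (top view 403,251), and the short one is in the right slot. The upper handle runs from (194,201) to (242,193) in the top view and from (314.5,126) to (324.5,141) in the side view. Next I triangulate these and plan the first move.

Run:
```python
from h import *
ct,cs=cam("top"),cam("side")
for nm,a,b in(("hL",(194.5,201),(314.5,126)),("hR",(242,193),(324.5,140.8)),("short top mid",(437,251),(291.7,277.4)),("long top mid",(403.5,251),(289.5,252.5))):
    X,e=tri([(ct,a),(cs,b)]);print(nm,np.round(X,3),np.round(e,4))
for z in(.096,):
    print([np.round(plane(ct,p,z),3).tolist() for p in((194.5,201),(242,193))])
print(togo((.45,-.22,.26),0),pose()[1])
T=np.array(bot.camera_model("wrist")["camera_from_world"]);R=T[:3,:3];print("wrist pos",-R.T@T[:3,3],"dir",R[2],bot.camera_model("wrist")["camera_matrix"][0])
```

```text
hL [0.567 0.302 0.094] [0.0014 0.0014]
hR [0.584 0.175 0.107] [0.0014 0.0014]
short top mid [ 0.441 -0.345  0.067] [0.0021 0.0021]
long top mid [ 0.442 -0.257  0.06 ] [0.0031 0.0031]
[[0.565, 0.302, 0.096], [0.587, 0.177, 0.096]]
([388.1, -358.1, -29.0], np.float64(13.2)) 0.22981017358282924
wrist pos [ 0.23313605 -0.6385563   0.37305447] dir [-0.30767998 -0.07228952 -0.94873983] [323.59979352   0.         316.45041532]
```

Emit:
send_rows:
  slide:
    - [29,-27,-15]
    - [58,-54,-29]
    - [87,-81,-29]
    - [116,-108,-29]
    - [146,-135,-29]
    - [175,-162,-29]
    - [204,-188,-29]
    - [233,-215,-29]
  roll: [1,3,5,7,9,11,13,13]
  claw: [1,1,1,1,1,1,1,1]

```text
t: 0.97
eef_pos: [0.3324, -0.3932, 0.2606]
tool_rot: [0.0, 1.0, 0.0, 0.0]
contact_force: [1.2, -0.1, -0.7]
gripper_width: 1.001
grasp_force: 0.0
```

```bash
python3 -c "
from h import *
print(pose()[:2],togo((.45,-.22,.26),0))"
```

```text
(array([ 0.33239803, -0.39321639,  0.26056947]), 0.000860585056571544) ([117.8, -173.1, 0.6], np.float64(0.0))
```

Emit:
send_rows:
  slide:
    - [23,-34,0]
    - [46,-68,0]
    - [69,-102,0]
    - [92,-136,0]
    - [118,-173,0]
    - [118,-173,0]
    - [118,-173,0]
    - [118,-173,0]
  roll: [0,0,0,0,0,0,0,0]
  claw: [1,1,1,1,1,1,0.3,0.3]

```text
t: 1.63
eef_pos: [0.4488, -0.2219, 0.2602]
tool_rot: [0.0, 1.0, 0.002, -0.0]
contact_force: [0.4, -0.6, -0.1]
gripper_width: 0.742
grasp_force: 0.0
```

Run:
```python
from h import *
c=cam("wrist");i=bot.read_camera("wrist");save("w1",i);print(pose()[:2],proj(c,(.441,-.256,.068)))
np.savez("w1.npz",K=c[0],T=c[1],i=i)
for x in(-.055,.055):
  for y in(-.014,.014): print(np.round(proj(c,(.441+x,-.256+y,.068))))
print(togo((.575,.24,.26),np.radians(100)))
```

```text
(array([ 0.44836883, -0.22274613,  0.26020885]), 0.0013153920771327469) [348.14710723 175.5898513 ]
[359. 223.]
[334. 223.]
[364. 123.]
[336. 123.]
([127.2, -462.6, 0.2], np.float64(80.1))
```

View pics/w1.png

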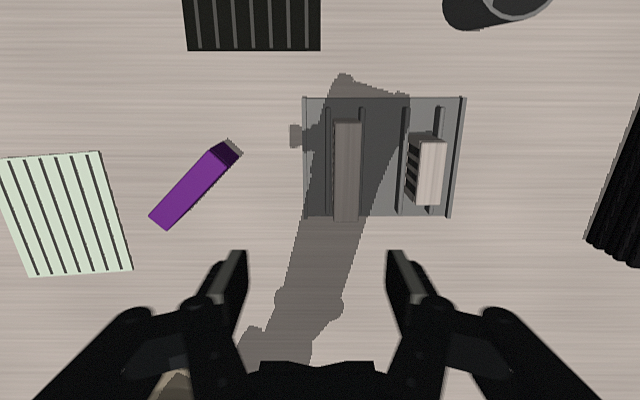

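The wrist view shows the long cassette's top edge with corners at (335,123), (361,123), (358,221) and (334,221). That matches the predicted positions within 2 mm. Next I move to the handle.

Emit:
send_rows:
  slide:
    - [9,-33,0]
    - [18,-66,0]
    - [27,-99,0]
    - [36,-132,0]
    - [45,-165,0]
    - [54,-198,0]
    - [63,-231,0]
    - [72,-264,0]
  roll: [-7,-14,-21,-28,-35,-42,-49,-56]
  claw: [0.3,0.3,0.3,0.3,0.3,0.3,0.3,0.3]

```text
t: 2.35
eef_pos: [0.5206, 0.0417, 0.2603]
tool_rot: [0.0, 0.882, 0.472, -0.0]
contact_force: [1.0, 0.0, -0.2]
gripper_width: 0.298
grasp_force: 0.0
```

```bash
python3 -c "
from h import *
print(pose()[:2],togo((.575,.24,.26),np.radians(100)))"
```

```text
(array([0.52063418, 0.04169427, 0.26029332]), 0.9821604132803268) ([195.1, -64.9, 0.3], np.float64(-43.7))
```

Emit:
send_rows:
  slide:
    - [32,-11,0]
    - [65,-22,0]
    - [98,-33,0]
    - [130,-43,0]
    - [162,-54,0]
    - [195,-65,0]
    - [195,-65,0]
    - [195,-65,0]
  roll: [-7,-14,-21,-28,-35,-42,-44,-44]
  claw: [0.3,0.3,0.3,0.3,0.3,0.3,0.3,0.3]

```text
t: 3.02
eef_pos: [0.5755, 0.2409, 0.2596]
tool_rot: [-0.0, 0.641, 0.767, -0.0]
contact_force: [-0.0, -0.9, 0.6]
gripper_width: 0.301
grasp_force: 0.0
```

Run:
```python
from h import *
c=cam("wrist");i=bot.read_camera("wrist");save("w2",i);print(pose()[:2])
np.savez("w2.npz",K=c[0],T=c[1],i=i)
for P in((.566,.302,.096),(.5855,.177,.1),(.576,.24,.096)): print(np.round(proj(c,P)))
```

```text
(array([0.57561798, 0.23901735, 0.25953573]), 1.7451235008026151)
[318. 109.]
[315. 237.]
[317. 176.]
```

View pics/w2.png

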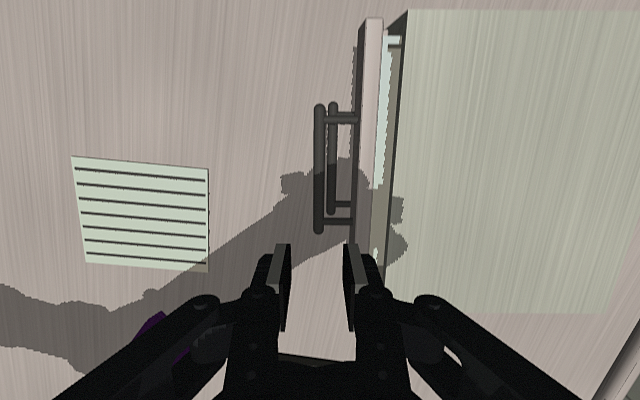

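The wrist view shows the upper handle bar as the outer one, from (320,104) to (319,234). It lies near where I predicted, between the fingers' columns.

Run:
```python
from h import *
c=cam("wrist");ct=cam("top")
# check height: wrist + top ends
for a,b in(((320,104),(194.5,201)),((319,234),(242,193))):
    X,e=tri([(c,a),(ct,b)]);print(np.round(X,4),np.round(e,4),np.round(plane(c,a,.096),4))
a,b=plane(c,(320,104),.096),plane(c,(319,234),.096);m=(a+b)/2
print(m,np.degrees(ang(b,a)),np.linalg.norm(a-b))
print(togo((m[0],m[1],.077),ang(b,a)))
```

```text
[0.5673 0.3047 0.0846] [0.0004 0.0004] [0.5674 0.305  0.096 ]
[0.5886 0.1767 0.0949] [0.001 0.001] [0.5895 0.1769 0.096 ]
[0.57844683 0.24097875 0.096     ] 99.7757439348469 0.12999556975661528
([1.4, 3.1, 182.5], np.float64(0.2))
```

Emit:
send_rows:
  slide:
    - [1,3,35]
    - [1,3,70]
    - [1,3,105]
    - [1,3,140]
    - [1,3,165]
    - [1,3,182]
    - [1,3,182]
    - [1,3,182]
  roll: [0,0,0,0,0,0,0,0]
  claw: [0.3,0.3,0.3,0.3,0.3,0.3,0,0]
  force: 40

```text
t: 3.73
eef_pos: [0.5779, 0.2382, 0.0767]
tool_rot: [0.0, 0.644, 0.765, -0.002]
contact_force: [1.4, -0.6, -9.4]
gripper_width: 0.113
grasp_force: 38.9
```

Emit:
send_rows:
  slide:
    - [0,0,0]
    - [0,0,0]
    - [0,-15,0]
    - [0,-30,0]
    - [0,-48,0]
    - [0,-66,0]
    - [0,-84,0]
    - [0,-100,0]
  roll: [0,0,0,0,0,0,0,0]
  claw: [0,0,0,0,0,0,0,0]

```text
t: 4.4
eef_pos: [0.4774, 0.2207, 0.0768]
tool_rot: [0.0, 0.643, 0.766, -0.003]
contact_force: [1.8, -3.8, -19.0]
gripper_width: 0.109
grasp_force: 39.9
```

Emit:
send_rows:
  slide:
    - [0,-12,-1]
    - [0,-24,-1]
    - [0,-36,-1]
    - [0,-46,-1]
    - [0,-54,-1]
    - [0,-60,-1]
    - [0,-65,-1]
    - [0,-65,-1]
  roll: [0,0,0,0,0,0,0,0]
  claw: [0,0,0,0,0,0,0,0]

```text
t: 5.07
eef_pos: [0.4289, 0.2137, 0.0817]
tool_rot: [0.005, 0.644, 0.765, 0.01]
contact_force: [41.9, 0.6, -39.1]
gripper_width: 0.111
grasp_force: 39.1
```

The stop is reached: 151 mm of travel, and a 42 N pull at the end. I relax and release.

Emit:
send_rows:
  slide:
    - [0,8,1]
    - [0,15,1]
    - [0,15,1]
    - [0,15,1]
    - [0,15,1]
    - [0,15,1]
    - [0,15,1]
    - [0,15,1]
  roll: [0,0,0,0,0,0,0,0]
  claw: [0,0,0,0.3,0.3,0.3,0.3,0.3]

```text
t: 5.73
eef_pos: [0.4299, 0.2162, 0.0785]
tool_rot: [-0.0, 0.642, 0.767, 0.0]
contact_force: [-0.1, -0.6, -0.5]
gripper_width: 0.302
grasp_force: 0.0
```

Emit:
send_rows:
  slide:
    - [0,0,-20]
    - [0,0,-50]
    - [0,0,-90]
    - [0,0,-130]
    - [0,0,-170]
    - [0,0,-190]
    - [0,0,-190]
    - [0,0,-190]
  roll: [0,0,0,0,0,0,0,0]
  claw: [0.3,0.3,0.3,0.3,0.3,0.3,0.3,0.3]

```text
t: 6.4
eef_pos: [0.4305, 0.2162, 0.2691]
tool_rot: [0.001, 0.642, 0.767, 0.001]
contact_force: [-0.4, -1.2, -0.5]
gripper_width: 0.301
grasp_force: 0.0
```

Run:
```python
from h import *
c=cam("wrist");i=bot.read_camera("wrist");np.savez("w3.npz",K=c[0],T=c[1],i=i)
t=bot.read_camera("top");print(pose()[:2])
C=np.zeros((560,640,3),np.uint8);C[:400]=0;C[:320]=i[:320]
k=cv2.resize(t[80:200,110:300],None,fx=2,fy=2,interpolation=cv2.INTER_CUBIC);C[320:560,:380]=k
save("w3",C);print(togo((.441,-.256,.26),0))
```

```text
(array([0.42935702, 0.21536609, 0.26706213]), 1.7483369728629419)
([-466.0, -71.8, 7.1], np.float64(-79.8))
```

View pics/w3.png

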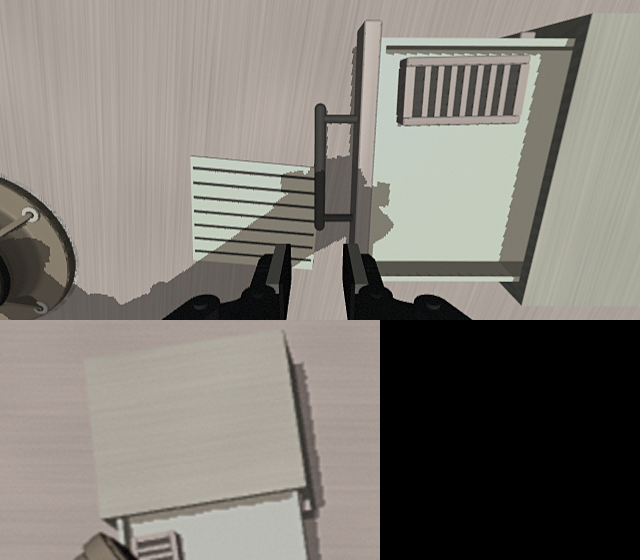

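The wrist view shows the drawer open. The stored cassette's top face has corners at (408,58), (530,57), (526,123) and (402,125), with free floor to its right. Back to the rack.

Emit:
send_rows:
  slide:
    - [-28,2,1]
    - [-56,4,2]
    - [-84,6,3]
    - [-112,8,4]
    - [-140,9,5]
    - [-168,10,6]
    - [-196,11,7]
    - [-224,12,7]
  roll: [7,14,21,28,35,42,49,56]
  claw: [0.5,0.7,0.7,0.7,0.7,0.7,0.7,0.7]

```text
t: 7.17
eef_pos: [0.4803, -0.0039, 0.2592]
tool_rot: [-0.001, 0.928, 0.373, -0.002]
contact_force: [0.4, 0.0, -0.1]
gripper_width: 0.698
grasp_force: 0.0
```

Run:
```python
from h import *
d=np.load("w3.npz");c=(d["K"],d["T"]);P=[plane(c,p,.103) for p in((408,58),(530,57),(526,123),(402,125))]
print("stored",np.round(np.mean(P,0),4),[round(float(np.linalg.norm(P[i]-P[(i+1)%4])),4) for i in range(4)],[round(float(np.degrees(ang(*q))),1) for q in((P[0],P[1]),(P[3],P[2]))])
print(pose()[:2],togo((.442,-.256,.26),0))
```

```text
stored [0.5517 0.3164 0.103 ] [0.1074, 0.0576, 0.116, 0.058] [10.6, 11.1]
(array([ 0.48030198, -0.00390264,  0.25915396]), 0.7651172038685219) ([-202.2, 155.3, -0.8], np.float64(43.8))
```

Emit:
send_rows:
  slide:
    - [-29,22,0]
    - [-58,44,0]
    - [-87,66,0]
    - [-115,88,0]
    - [-144,110,0]
    - [-173,132,0]
    - [-202,155,0]
    - [-202,155,0]
  roll: [7,14,21,28,35,42,44,44]
  claw: [0.7,0.7,0.7,0.7,0.7,0.7,0.7,0.7]

```text
t: 7.83
eef_pos: [0.4411, -0.2619, 0.259]
tool_rot: [0.001, 1.0, -0.004, -0.002]
contact_force: [-0.4, -0.8, 0.4]
gripper_width: 0.699
grasp_force: 0.0
```

Emit:
send_rows:
  slide:
    - [0,0,0]
    - [0,0,0]
    - [0,0,40]
    - [0,0,80]
    - [0,0,80]
    - [0,0,80]
    - [0,0,80]
    - [0,0,80]
  roll: [0,0,0,0,0,0,0,0]
  claw: [0.7,0.7,0.7,0.7,0.7,0.7,0.7,0.7]

```text
t: 8.5
eef_pos: [0.4462, -0.2544, 0.1835]
tool_rot: [0.001, 1.0, 0.002, 0.002]
contact_force: [0.9, 0.1, 0.1]
gripper_width: 0.7
grasp_force: 0.0
```

Run:
```python
from h import *
c=cam("wrist");i=bot.read_camera("wrist");p=pose();print(p[:2])
g=cv2.cvtColor(i,cv2.COLOR_RGB2GRAY)
d=np.load("w1.npz");c1=(d["K"],d["T"])
q=[np.round(proj(c,(.441+x,-.256+y,.068))) for x in(-.055,.055) for y in(-.014,.014)];print(q)
save("w4",i[0:300,150:600])
print(togo((.442,-.256,.036),0))
```

```text
(array([ 0.44609713, -0.2546307 ,  0.18354285]), 0.0035191150810039394)
[array([333., 255.]), array([302., 255.]), array([336., 130.]), array([301., 130.])]
([-4.1, 1.4, 147.5], np.float64(0.2))
```

View pics/w4.png

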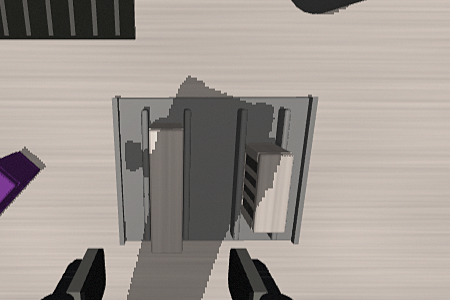

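The crop (offset 150,0) shows the cassette top spanning full-image columns 301–333 and rows 130–252. That is where it was predicted, so I descend.

Emit:
send_rows:
  slide:
    - [-4,1,40]
    - [-4,1,80]
    - [-4,1,115]
    - [-4,1,140]
    - [-4,1,147]
    - [-4,1,147]
    - [-4,1,147]
    - [-4,1,147]
  roll: [0,0,0,0,0,0,0,0]
  claw: [0.7,0.7,0.7,0.7,0.7,0.7,0,0]
  force: 50

```text
t: 9.22
eef_pos: [0.4423, -0.2562, 0.0364]
tool_rot: [0.001, 1.0, 0.001, 0.002]
contact_force: [-0.0, 0.2, -0.2]
gripper_width: 0.427
grasp_force: 0.0
```

Emit:
send_rows:
  slide:
    - [0,0,0]
    - [0,0,0]
    - [0,0,0]
    - [0,0,-20]
    - [0,0,-50]
    - [0,0,-85]
    - [0,0,-120]
    - [0,0,-120]
  roll: [0,0,0,0,0,0,0,0]
  claw: [0,0,0,0,0,0,0,0]

```text
t: 9.88
eef_pos: [0.4445, -0.2572, 0.1616]
tool_rot: [0.003, 1.0, 0.001, 0.005]
contact_force: [1.2, -0.6, -2.8]
gripper_width: 0.318
grasp_force: 50.3
```

```bash
python3 -c "
from h import *
print(pose()[:2],togo((.645,-.188,.12),0),togo((.645,-.188,.033),0))"
```

```text
(array([ 0.44450742, -0.25722562,  0.16160588]), 0.0025853191958099707) ([200.7, -68.7, 41.6], np.float64(0.1)) ([200.7, -68.7, 128.6], np.float64(0.1))
```

Emit:
send_rows:
  slide:
    - [36,-12,0]
    - [72,-24,0]
    - [108,-36,10]
    - [144,-48,30]
    - [176,-60,50]
    - [202,-68,70]
    - [202,-68,80]
    - [202,-68,80]
  roll: [0,0,0,0,0,0,0,0]
  claw: [0,0,0,0,0,0,0,0]

```text
t: 10.55
eef_pos: [0.6413, -0.1849, 0.0711]
tool_rot: [-0.001, 1.0, 0.003, -0.002]
contact_force: [-1.2, -0.2, -3.2]
gripper_width: 0.322
grasp_force: 50.0
```

```bash
python3 -c "
from h import *
print(pose()[:2],togo((.645,-.188,.033),0))"
```

```text
(array([ 0.64130041, -0.18487644,  0.07113612]), 0.005391923299779302) ([3.7, 3.1, 38.1], np.float64(0.3))
```

Emit:
send_rows:
  slide:
    - [0,0,0]
    - [0,0,10]
    - [0,0,20]
    - [0,0,30]
    - [0,0,36]
    - [0,0,40]
    - [0,0,43]
    - [0,0,43]
  roll: [0,0,0,0,0,0,0,0]
  claw: [0,0,0,0,0,0,0,0]

```text
t: 11.22
eef_pos: [0.6421, -0.187, 0.0326]
tool_rot: [0.0, 1.0, 0.001, -0.0]
contact_force: [-3.0, 0.1, 4.5]
gripper_width: 0.319
grasp_force: 51.2
```

Contact with the mat: the force changed from -3 to +4.5 N. I release slowly, rise, sidestep to -y, close and lower.

Emit:
send_rows:
  slide:
    - [0,0,0]
    - [0,0,0]
    - [0,0,0]
    - [0,0,0]
    - [0,0,0]
    - [0,0,-25]
    - [0,0,-60]
    - [0,0,-80]
  roll: [0,0,0,0,0,0,0,0]
  claw: [0.45,0.55,0.65,0.7,0.7,0.7,0.7,0.7]

```text
t: 11.88
eef_pos: [0.6435, -0.1869, 0.1139]
tool_rot: [0.0, 1.0, 0.001, 0.001]
contact_force: [0.9, -0.0, 1.3]
gripper_width: 0.7
grasp_force: 0.0
```

Emit:
send_rows:
  slide:
    - [0,0,0]
    - [0,25,0]
    - [0,50,0]
    - [0,50,0]
    - [0,50,0]
    - [0,50,30]
    - [0,50,60]
    - [0,50,60]
  roll: [0,0,0,0,0,0,0,0]
  claw: [0,0,0,0,0,0,0,0]

```text
t: 12.55
eef_pos: [0.6384, -0.2341, 0.0452]
tool_rot: [-0.002, 1.0, 0.002, -0.005]
contact_force: [0.2, 0.9, -1.1]
gripper_width: 0.0
grasp_force: 0.0
```

Run:
```python
from h import *
s=bot.read_camera("side");t=bot.read_camera("top")
k=cv2.resize(s[195:300,300:460],None,fx=3,fy=3,interpolation=cv2.INTER_CUBIC)
k2=cv2.resize(t[130:235,320:480],None,fx=2,fy=2)
C=np.zeros((320+210,480,3),np.uint8);C[:315]=k;C[320:,:320]=k2
save("s5",C);print(pose()[:2])
```

```text
(array([ 0.64166868, -0.2353105 ,  0.0502527 ]), 0.004165219298141905)
```

View pics/s5.png

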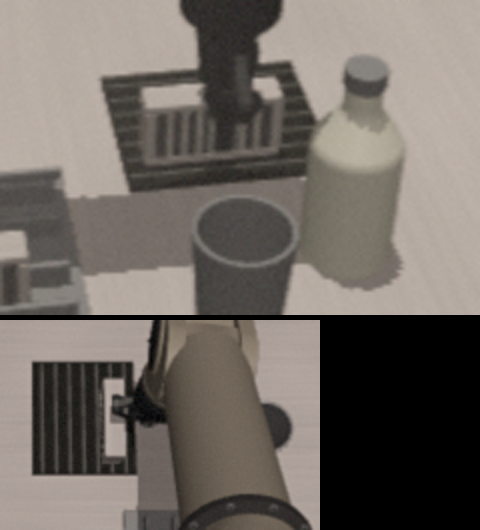

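The cassette stands upright on the mat, with the closed fingers beside it on the right. I push the top to +y.

Emit:
send_rows:
  slide:
    - [0,-10,0]
    - [0,-18,0]
    - [0,-24,0]
    - [0,-30,0]
    - [0,-36,0]
    - [0,-42,0]
    - [0,-48,0]
    - [0,-53,0]
  roll: [0,0,0,0,0,0,0,0]
  claw: [0,0,0,0,0,0,0,0]

```text
t: 13.32
eef_pos: [0.6423, -0.1828, 0.0513]
tool_rot: [-0.0, 1.0, 0.002, -0.0]
contact_force: [-0.3, 0.5, 0.2]
gripper_width: -0.002
grasp_force: 0.0
```

Emit:
send_rows:
  slide:
    - [0,0,0]
    - [0,5,-30]
    - [0,5,-60]
    - [0,5,-95]
    - [0,5,-130]
    - [0,5,-165]
    - [0,5,-180]
    - [0,5,-180]
  roll: [0,0,0,0,0,0,0,0]
  claw: [0,0,0,0.5,1,1,1,1]

```text
t: 13.98
eef_pos: [0.6448, -0.1896, 0.2367]
tool_rot: [0.001, 1.0, 0.001, 0.004]
contact_force: [0.5, -0.3, 0.1]
gripper_width: 0.711
grasp_force: 0.0
```

Run:
```python
from h import *
c=cam("wrist");i=bot.read_camera("wrist");print(pose()[:2])
np.savez("w6.npz",K=c[0],T=c[1],i=i)
save("w6",i)
for P in((.645,-.173,.032),(.645,-.113,.032)):print(np.round(proj(c,P)))
```

```text
(array([ 0.64350847, -0.18939091,  0.23375127]), 0.0022385764168051476)
[301. 167.]
[246. 167.]
```

View pics/w6.png

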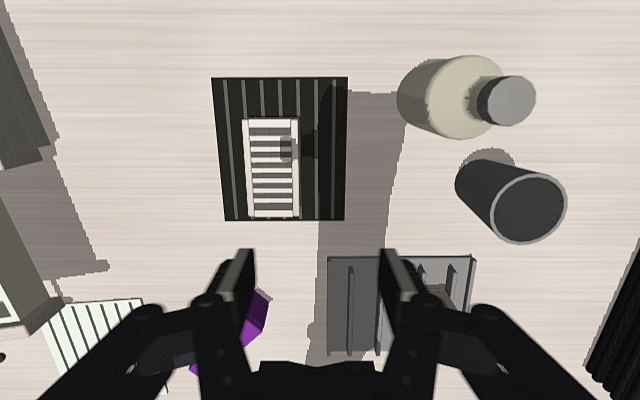

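The cassette lies flat on the mat, with its top face at about columns 243–299 and rows 118–218. I now measure it by mask.

Run:
```python
from h import *
d=np.load("w6.npz");c=(d["K"],d["T"]);g=cv2.cvtColor(d["i"],cv2.COLOR_RGB2GRAY)
m=(g[85:222,222:340]>95).astype(np.uint8)
m=cv2.morphologyEx(m,cv2.MORPH_CLOSE,np.ones((9,9)));m=cv2.morphologyEx(m,cv2.MORPH_OPEN,np.ones((15,15)))
b=blobs(m)[0]+np.array((222,85));r=cv2.minAreaRect(b.astype(np.float32));B=cv2.boxPoints(r);print(np.round(B),cv2.contourArea(b))
P=[plane(c,p,.032) for p in B];print(np.round(np.mean(P,0),4),[round(float(np.linalg.norm(P[i]-P[(i+1)%4])),4) for i in range(4)],[round(float(np.degrees(ang(P[i],P[(i+1)%4]))),1) for i in range(4)])
x,y,_=np.mean(P,0)
# height check: top view
print("top proj",np.round(proj(cam("top"),(x,y,.032)),1))
t=bot.read_camera("top");gt=cv2.cvtColor(t,cv2.COLOR_RGB2GRAY)
mt=cv2.morphologyEx((gt[153:206,338:386]>120).astype(np.uint8),cv2.MORPH_CLOSE,np.ones((5,5)))
for q in blobs(mt)[:2]:
    rr=cv2.minAreaRect((q+np.array((338,153))).astype(np.float32));print("top",np.round(rr[0],1),np.round(rr[1],1));X,e=tri([(c,np.mean(B,0)),(cam("top"),rr[0])]);print(np.round(X,4),np.round(e,4))
```

```text
[[241. 119.]
 [297. 117.]
 [302. 221.]
 [246. 223.]] 5400.0
[ 0.6385 -0.1407  0.032 ] [0.0583, 0.118, 0.0646, 0.1185] [-87.3, -178.2, 92.9, -1.3]
top proj [358.7 180.9]
top [358.5 180.5] [37. 21.]
[ 0.6406 -0.1404  0.0283] [0.0001 0.0001]
```

Emit:
send_rows:
  slide:
    - [0,-20,20]
    - [-1,-40,50]
    - [-1,-48,85]
    - [-1,-48,120]
    - [-1,-48,130]
    - [-1,-48,130]
    - [-1,-48,130]
    - [-1,-48,130]
  roll: [0,0,0,0,0,0,0,0]
  claw: [1,1,1,1,1,1,1,1]

```text
t: 14.75
eef_pos: [0.6425, -0.1417, 0.103]
tool_rot: [0.0, 1.0, 0.001, 0.001]
contact_force: [-0.4, -0.4, 0.4]
gripper_width: 0.998
grasp_force: 0.0
```

```bash
python3 -c "
from h import *
print(pose()[:2],togo((.642,-.141,.007),0))"
```

```text
(array([ 0.64251324, -0.14167969,  0.1030427 ]), 0.001846922001951913) ([-0.5, -0.7, 96.0], np.float64(0.1))
```

Emit:
send_rows:
  slide:
    - [0,0,30]
    - [0,0,55]
    - [0,0,75]
    - [0,0,88]
    - [0,0,96]
    - [0,0,96]
    - [0,0,96]
    - [0,0,96]
  roll: [0,0,0,0,0,0,0,0]
  claw: [1,1,1,1,1,1,1,0.6]
  force: 50

```text
t: 15.42
eef_pos: [0.6426, -0.141, 0.007]
tool_rot: [0.0, 1.0, 0.001, 0.001]
contact_force: [-0.9, -0.2, 0.1]
gripper_width: 0.886
grasp_force: 0.0
```

Emit:
send_rows:
  slide:
    - [0,0,0]
    - [0,0,0]
    - [0,0,0]
    - [0,0,0]
    - [0,0,-30]
    - [0,0,-65]
    - [0,0,-105]
    - [0,0,-145]
  roll: [0,0,0,0,0,0,0,0]
  claw: [0,0,0,0,0,0,0,0]

```text
t: 16.08
eef_pos: [0.6403, -0.1407, 0.1515]
tool_rot: [-0.0, 1.0, 0.002, -0.001]
contact_force: [0.2, -0.1, -1.8]
gripper_width: 0.692
grasp_force: 55.4
```

Run:
```python
from h import *
C=np.array([.5517,.3164]);th=np.radians(10.5);y=np.array([-np.sin(th),np.cos(th)])
P=C-y*.085
print(P,pose()[:2],togo((P[0],P[1],.19),th))
```

```text
[0.56719002 0.23282333] (array([ 0.64030506, -0.14068309,  0.1514767 ]), 0.0030900488113220184) ([-72.0, -373.7, -38.5], np.float64(-10.3))
```

Emit:
send_rows:
  slide:
    - [0,-10,-30]
    - [-8,-48,-40]
    - [-16,-86,-40]
    - [-24,-124,-40]
    - [-32,-162,-40]
    - [-40,-200,-40]
    - [-47,-238,-40]
    - [-55,-276,-40]
  roll: [0,-2,-4,-6,-8,-9,-10,-10]
  claw: [0,0,0,0,0,0,0,0]

```text
t: 16.75
eef_pos: [0.5846, 0.1364, 0.1905]
tool_rot: [0.0, 0.996, 0.089, 0.0]
contact_force: [0.5, 0.4, -2.7]
gripper_width: 0.691
grasp_force: 55.6
```

Run:
```python
from h import *
print(pose()[:2],togo((.5672,.2328,.17),np.radians(10.5)))
```

```text
(array([0.58455184, 0.13642822, 0.19053084]), 0.1780864847404469) ([-0.0, -97.9, 20.5], np.float64(-0.3))
```

Emit:
send_rows:
  slide:
    - [0,-35,0]
    - [0,-65,0]
    - [0,-85,0]
    - [0,-96,0]
    - [0,-96,0]
    - [0,-96,10]
    - [0,-96,20]
    - [0,-96,20]
  roll: [0,0,0,0,0,0,0,0]
  claw: [0,0,0,0,0,0,0,0]

```text
t: 17.42
eef_pos: [0.5677, 0.2259, 0.1672]
tool_rot: [0.002, 0.996, 0.087, -0.002]
contact_force: [-1.5, 0.3, -3.1]
gripper_width: 0.692
grasp_force: 55.5
```

Emit:
send_rows:
  slide:
    - [0,0,0]
    - [0,0,25]
    - [0,0,50]
    - [0,0,65]
    - [0,0,75]
    - [0,0,83]
    - [0,0,88]
    - [0,0,89]
  roll: [0,0,0,0,0,0,0,0]
  claw: [0,0,0,0,0,0,0,0]

```text
t: 18.08
eef_pos: [0.5686, 0.2293, 0.081]
tool_rot: [0.0, 0.996, 0.088, -0.0]
contact_force: [0.9, -0.1, -2.9]
gripper_width: 0.691
grasp_force: 55.6
```

Emit:
send_rows:
  slide:
    - [0,0,1]
    - [0,0,2]
    - [0,0,3]
    - [0,0,3]
    - [0,0,3]
    - [0,0,3]
    - [0,0,3]
    - [0,0,3]
  roll: [0,0,0,0,0,0,0,0]
  claw: [0,0,0,0,0.72,0.76,0.8,0.82]

```text
t: 18.75
eef_pos: [0.5688, 0.2297, 0.0787]
tool_rot: [-0.0, 0.996, 0.089, 0.0]
contact_force: [-0.1, 0.3, -0.8]
gripper_width: 0.813
grasp_force: 0.0
```

Emit:
send_rows:
  slide:
    - [0,0,0]
    - [0,0,-20]
    - [0,0,-50]
    - [0,0,-80]
    - [0,0,-80]
    - [0,30,-80]
    - [0,60,-80]
    - [0,65,-80]
  roll: [0,0,0,0,0,0,0,0]
  claw: [0.82,0.82,0.82,0.82,0,0,0,0]

```text
t: 19.42
eef_pos: [0.5815, 0.159, 0.1582]
tool_rot: [0.002, 0.996, 0.085, 0.0]
contact_force: [1.0, -1.5, -0.7]
gripper_width: 0.253
grasp_force: 0.0
```

Run:
```python
from h import *
c=cam("wrist");i=bot.read_camera("wrist");p,s,o=pose();print(p,s)
C=np.array([.5517,.3164]);th=np.radians(10.5);x=np.array([np.cos(th),np.sin(th)]);y=np.array([-x[1],x[0]])
F=np.array([.470,.2207]);d=p[:2]-F;print("tcp in drawer",d@x,d@y)
for P in(C-30*.001*y,C+.03*y,C-.055*x,C+.055*x,C-.085*y):print(np.round(proj(c,(P[0],P[1],.103))))
np.savez("w7.npz",K=c[0],T=c[1],i=i)
hsv=cv2.cvtColor(i,cv2.COLOR_RGB2HSV);print(hsv[110:240:26,40:360:20,:].tolist()[2])
g=cv2.cvtColor(i,cv2.COLOR_RGB2GRAY)
m=((hsv[...,0]<25)|(hsv[...,0]>150))&(g>70)
m=cv2.morphologyEx(m.astype(np.uint8),cv2.MORPH_CLOSE,np.ones((9,9)))
for b in blobs(m,1000)[:6]:
    r=cv2.minAreaRect(b);print(np.round(r[0]),np.round(r[1]),cv2.contourArea(b))
```

```text
[0.58117345 0.16011096 0.15808616] 0.17100858026810656
tcp in drawer 0.09827036206135273 -0.07983421903249825
[118. 221.]
[ 27. 222.]
[ 92. 293.]
[ 50. 138.]
[202. 220.]
[[30, 13, 81], [23, 13, 79], [20, 19, 79], [13, 27, 196], [23, 17, 60], [53, 15, 221], [14, 26, 197], [20, 11, 69], [15, 15, 68], [18, 19, 67], [11, 24, 198], [22, 35, 133], [69, 12, 220], [24, 28, 138], [20, 33, 140], [21, 31, 139]]
[320. 200.] [399. 639.] 132984.5
[316. 328.] [73. 75.] 3499.0
```

Emit:
send_rows:
  slide:
    - [0,0,0]
    - [0,0,20]
    - [0,0,45]
    - [0,0,65]
    - [0,0,74]
    - [0,0,74]
    - [0,-6,74]
    - [0,-12,74]
  roll: [0,0,0,0,0,0,0,0]
  claw: [0,0,0,0,0,0,0,0]

```text
t: 20.13
eef_pos: [0.5786, 0.1786, 0.0856]
tool_rot: [-0.0, 0.996, 0.089, 0.001]
contact_force: [-0.3, 0.7, 0.4]
gripper_width: -0.0
grasp_force: 0.0
```

Run:
```python
from h import *
p,s,o=pose();th=np.radians(10.5);x=np.array([np.cos(th),np.sin(th)]);y=np.array([-x[1],x[0]]);F=np.array([.470,.2207]);d=p[:2]-F
print(p,np.degrees(s),d@x,d@y,np.array(o["contact_force"]))
D=np.load("w7.npz");c=(D["K"],D["T"]);i=D["i"];hsv=cv2.cvtColor(i,cv2.COLOR_RGB2HSV).astype(int)
for r in(165,190,220,245):
    f=((hsv[r,:,0]>35)&(hsv[r,:,1]<40)&(hsv[r,:,2]>90)).astype(int)
    e=np.flatnonzero(np.diff(f));e=e[(e<420)]
    out=[]
    for a in e:
        P=plane(c,(a+.5,r),.103)[:2]-F;out.append((int(a),round(1000*P@x),round(1000*P@y)))
    print(r,out)
```

```text
[0.57859005 0.17860239 0.08556574] 10.16332124055958 0.0991000205167488 -0.06118164650264317 [-0.27294009  0.72458608  0.40495771]
165 [(133, 135, 32), (154, 135, 19), (260, 134, -47), (291, 134, -66)]
190 [(139, 119, 31), (158, 119, 19)]
220 [(7, 99, 121), (147, 98, 30), (163, 98, 19), (263, 97, -46), (309, 97, -77)]
245 [(6, 81, 128), (15, 81, 122), (152, 80, 30), (167, 80, 20), (265, 79, -47), (279, 79, -56), (291, 79, -64), (335, 78, -94)]
```

Emit:
send_rows:
  slide:
    - [0,-5,0]
    - [0,-10,0]
    - [0,-15,0]
    - [0,-20,0]
    - [0,-24,0]
    - [0,-28,0]
    - [0,-32,0]
    - [0,-34,0]
  roll: [0,0,0,0,0,0,0,0]
  claw: [0,0,0,0,0,0,0,0]

```text
t: 20.8
eef_pos: [0.5717, 0.2114, 0.0843]
tool_rot: [-0.0, 0.996, 0.089, -0.0]
contact_force: [0.0, -0.9, 1.6]
gripper_width: 0.0
grasp_force: 1.0
```

Emit:
send_rows:
  slide:
    - [0,-1,0]
    - [0,-2,0]
    - [0,-3,0]
    - [0,-4,0]
    - [0,-5,0]
    - [0,-5,0]
    - [0,-5,0]
    - [0,-5,0]
  roll: [0,0,0,0,0,0,0,0]
  claw: [0,0,0,0,0,0,0,0]

```text
t: 21.47
eef_pos: [0.571, 0.2157, 0.0843]
tool_rot: [-0.0, 0.996, 0.089, 0.0]
contact_force: [1.1, -1.3, 0.7]
gripper_width: -0.004
grasp_force: 0.9
```

Emit:
send_rows:
  slide:
    - [0,-1,0]
    - [0,-2,0]
    - [0,-3,0]
    - [0,-4,0]
    - [0,-5,0]
    - [0,-5,0]
    - [0,-5,0]
    - [0,-5,0]
  roll: [0,0,0,0,0,0,0,0]
  claw: [0,0,0,0,0,0,0,0]

```text
t: 22.13
eef_pos: [0.5699, 0.221, 0.0843]
tool_rot: [-0.0, 0.996, 0.089, -0.0]
contact_force: [-0.5, -2.0, 0.4]
gripper_width: -0.001
grasp_force: 1.0
```

Run:
```python
from h import *
c=cam("wrist");i=bot.read_camera("wrist");p,s,o=pose();th=np.radians(10.5);x=np.array([np.cos(th),np.sin(th)]);y=np.array([-x[1],x[0]]);F=np.array([.470,.2207]);d=p[:2]-F
print(p,np.degrees(s),d@x,d@y,np.array(o["contact_force"]))
np.savez("w8.npz",K=c[0],T=c[1],i=i);hsv=cv2.cvtColor(i,cv2.COLOR_RGB2HSV).astype(int)
for X in(.07,.085,.12,.135):
    row=[]
    for Y in np.arange(-.03,.114,.003):
        P=F+X*x+Y*y;u,v=np.round(proj(c,(P[0],P[1],.103))).astype(int)
        row.append(f"{round(Y*1000)}:{hsv[v,u,2]}" if 0<=u<640 and 0<=v<400 else "-")
    print(X,*row)
```

```text
[0.56994183 0.22101867 0.08425885] 10.181258542705306 0.09832636940884718 -0.017899619979768876 [ 0.75785991 -2.10484778  1.08538934]
0.07 -30:17 -27:17 -24:9 -21:20 -18:225 -15:20 -12:13 -9:16 -6:14 -3:17 0:15 3:16 6:20 9:16 12:21 15:28 18:26 21:19 24:21 27:19 30:16 33:18 36:16 39:11 42:15 45:17 48:15 51:19 54:106 57:185 60:185 63:76 66:81 69:82 72:82 75:82 78:82 81:83 84:80 87:83 90:81 93:80 96:78 99:79 102:82 105:78 108:173 111:186 114:103
0.085 -30:15 -27:15 -24:13 -21:14 -18:25 -15:12 -12:21 -9:13 -6:17 -3:11 0:11 3:17 6:12 9:16 12:14 15:17 18:24 21:16 24:17 27:15 30:0 33:199 36:197 39:197 42:199 45:197 48:164 51:185 54:169 57:183 60:187 63:211 66:197 69:195 72:195 75:197 78:198 81:198 84:197 87:196 90:197 93:196 96:197 99:196 102:196 105:198 108:86 111:187 114:69
0.12 -30:141 -27:141 -24:141 -21:141 -18:141 -15:141 -12:142 -9:140 -6:65 -3:110 0:111 3:59 6:115 9:203 12:199 15:201 18:200 21:199 24:199 27:198 30:197 33:198 36:197 39:197 42:198 45:195 48:91 51:193 54:177 57:191 60:192 63:210 66:198 69:195 72:196 75:197 78:196 81:196 84:198 87:196 90:197 93:198 96:198 99:197 102:197 105:197 108:91 111:191 114:72
0.135 -30:143 -27:141 -24:139 -21:142 -18:142 -15:143 -12:142 -9:143 -6:65 -3:113 0:114 3:67 6:193 9:182 12:169 15:171 18:168 21:170 24:168 27:168 30:159 33:160 36:160 39:159 42:209 45:192 48:166 51:196 54:179 57:195 60:196 63:183 66:176 69:175 72:163 75:165 78:166 81:162 84:165 87:158 90:157 93:158 96:155 99:158 102:157 105:129 108:167 - -
```

Emit:
send_rows:
  slide:
    - [0,-1,0]
    - [0,-1,0]
    - [0,-2,0]
    - [0,-2,0]
    - [0,-3,0]
    - [0,-3,0]
    - [0,-4,0]
    - [0,-4,0]
  roll: [0,0,0,0,0,0,0,0]
  claw: [0,0,0,0,0,0,0,0]

```text
t: 22.85
eef_pos: [0.5697, 0.2223, 0.0843]
tool_rot: [0.001, 0.996, 0.088, -0.0]
contact_force: [0.8, -8.7, 3.5]
gripper_width: -0.001
grasp_force: 4.0
```

Emit:
send_rows:
  slide:
    - [0,0,0]
    - [0,-1,0]
    - [0,-1,0]
    - [0,-2,0]
    - [0,-2,0]
    - [0,-3,0]
    - [0,-3,0]
    - [0,-3,0]
  roll: [0,0,0,0,0,0,0,0]
  claw: [0,0,0,0,0,0,0,0]

```text
t: 23.52
eef_pos: [0.5699, 0.223, 0.0843]
tool_rot: [0.003, 0.996, 0.087, -0.0]
contact_force: [1.8, -12.4, 5.6]
gripper_width: -0.002
grasp_force: 6.3
```

The pair is against the left wall, with the force rising to 12 N. I back off, rise and look.

Emit:
send_rows:
  slide:
    - [0,5,0]
    - [0,15,0]
    - [0,30,0]
    - [0,30,-20]
    - [0,30,-60]
    - [0,30,-100]
    - [0,30,-140]
    - [0,30,-150]
  roll: [0,0,0,0,0,0,0,0]
  claw: [0,0,0,0,0,0,0,0]

```text
t: 24.18
eef_pos: [0.577, 0.1993, 0.2413]
tool_rot: [-0.002, 0.996, 0.089, 0.005]
contact_force: [0.8, 0.6, 0.2]
gripper_width: 0.002
grasp_force: 0.0
```

Run:
```python
from h import *
c=cam("wrist");i=bot.read_camera("wrist");print(pose()[:2])
th=np.radians(10.5);x=np.array([np.cos(th),np.sin(th)]);y=np.array([-x[1],x[0]]);F=np.array([.470,.2207])
# rectified drawer view on plane z=.103: 4 px/mm... columns = -y, rows = -x
Q=[(.0,.12),(.0,-.03),(.18,-.03),(.18,.12)]
src=np.float32([proj(c,(*(F+a*x+b*y),.103)) for a,b in Q]);dst=np.float32([[0,540],[450,540],[450,0],[0,0]])
k=cv2.warpPerspective(i,cv2.getPerspectiveTransform(src,dst),(450,540));
C=np.zeros((540,800,3),np.uint8);C[:,:450]=k;C[:219,450:]=cv2.resize(i,(350,219))
save("fin",C);np.savez("w9.npz",K=c[0],T=c[1],i=i)
```

```text
(array([0.57707179, 0.19919126, 0.24078252]), 0.17721050293337628)
```

View pics/fin.png

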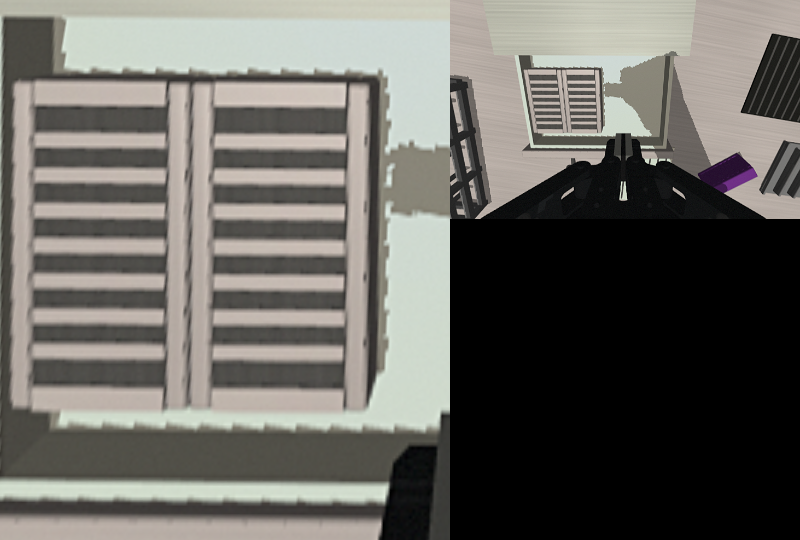

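The rectified view shows both cassettes flat and parallel, with the seam at col 190 and combined width 356 px/3 ≈ 119 mm, so no gap. Their ends are level at rows 80 and 410. Last check is that the drawer hasn't crept in, by comparing the front panel against the view right after pulling.

Run:
```python
from h import *
th=np.radians(10.5);x=np.array([np.cos(th),np.sin(th)]);y=np.array([-x[1],x[0]]);F=np.array([.470,.2207])
for n in("w3.npz","w9.npz"):
    D=np.load(n);c=(D["K"],D["T"]);i=cv2.cvtColor(D["i"],cv2.COLOR_RGB2GRAY)
    for Y in(.02,.06,.09):
        o=[]
        for X in np.arange(-.016,.014,.002):
            P=F+X*x+Y*y;u,v=np.round(proj(c,(P[0],P[1],.118))).astype(int);o.append(int(i[v,u]) if 0<=u<640 and 0<=v<400 else -1)
        print(n,Y,o)
```

```text
w3.npz 0.02 [95, 99, 96, 100, 99, 58, 55, 47, 143, 183, 177, 172, 170, 169, 160]
w3.npz 0.06 [59, 56, 58, 60, 59, 61, 63, 53, 115, 192, 183, 183, 176, 172, 178]
w3.npz 0.09 [154, 160, 161, 166, 86, 99, 56, 55, 136, 194, 188, 184, 180, 176, 180]
w9.npz 0.02 [10, 15, 9, 5, 4, 106, 187, 184, 183, 167, 179, 177, 176, 174, 174]
w9.npz 0.06 [46, 126, 181, 178, 176, 176, 177, 177, 173, 166, 176, 181, 179, 177, 173]
w9.npz 0.09 [177, 177, 172, 173, 172, 170, 173, 172, 172, 167, 173, 180, 178, 179, 175]
```

The panel edge is at the same place, X ≈ 0–2 mm, in both views, so the drawer is still at its stop. Handing in.

```bash
python3 -c "
from station import bot
print(bot.hand_in())"
```

```text
the job is handed in; nothing more can be done
None
```

The job is handed in, with no verdict returned: the upper drawer is out at its stop, and the long cassette, laid on the mat and let go on the way, lies flat and flush on the right of the stored one with ends level, at about 24 s of the 72 s allowed.

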